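Free the sticky reagent-box lock and hold it unlocked

TASK

Give the lock lubricant spray a short press: push the sprung nozzle on top of the can beside the grey lock box down and let it come up again. Then take the key with the rectangular bow from its stand, push it fully home in the lock in the box lid, wiggling it past the sticky pins, and turn it a quarter turn clockwise (seen from above), as far as it goes. The lock springs back, so finish still gripping the key and holding it turned; leave the round-bowed key and everything else on the bench where they are.

Things in the scene. Friction and masses are not known exactly. Their poses are not given: they have to be found in the camera images.
- lockbox: grey steel lock box, 160 (x) x 200 (y) x 80 mm high, fixed to the bench, turned up to 17 degrees; origin at the centre of its underside, z up. In the middle of its lid is the lock, a bright 50 x 50 mm steel plate standing 6 mm proud. An aluminium spray can, 52 mm wide, is clamped to its -y side, centre 135 mm from the lock.
- lock_mouth (a point): centre of the keyway at the top of the lock plate, 86 mm above the bench; axes as the box's. The slot runs along x: 20.4 mm (x) by 7.4 mm (y), with a 4 mm wide 45 degree bevel all round its mouth. The top 8 mm is fixed plate; below it is the turning cylinder with the same slot, 30 mm deep in all.
- pin_mid (a point): point on the keyway's axis 17.5 mm below lock_mouth, between two hidden sticky sprung pins that stick out 3 mm into the slot: one from +y at 14 mm depth, one from -y at 21 mm. The blade pushes each aside with some 3 to 15 N downwards (about 5 N sideways), easier if shifted a millimetre away from it or rocked a few degrees.
- cylinder (a joint): turn of the lock cylinder in rad: 0 at rest, growing clockwise seen from above to a stop at 1.57. A spring turns it back (0.02 N m at 0, 0.08 at the stop). It turns only with the key home (within 2 mm), and a turned key cannot be pulled out. The key has 0.12 rad of play in the slot, so the bow must turn 0.1 to 0.2 rad more than the cylinder.
- nozzle_top (a point): centre of the top of the white spray nozzle (round button 28 mm across, 20 mm high), 140 mm above the bench when up, on the can, 135 mm from lock_mouth along the box's -y; a thin straw runs from it towards the lock. Moves with the nozzle; the can is fixed.
- nozzle (a joint): how far the nozzle is pressed in m: 0 up, 0.006 fully down. Spring force 1.8 N at the start of the travel, 5.4 N fully down; it comes up by itself.
- key: the key to use, loose, about 60 g, upright in its stand. Origin: centre of the underside of its collar, the shoulder that rests on the stand or lock. z up, x along the width of bow and blade. Upwards: steel collar 22 mm wide, 8 high; black rectangular bow 32 (x) by 10 (y) mm up to 42. Downwards: stem 5 mm wide to 10; blade 18 (x) by 5 (y) from 10 to 26, its lower edge rounded. Fits either way round.
- key_stand: grey plastic block 56 (x) x 46 (y) x 40 mm high, fixed, holding the key in a slot along its x, 21 x 8 mm and 32 mm deep; origin at the centre of its underside. The two stands may be in either of two places.
- round_key: another key with a round black bow 36 mm across and a wider, 25 mm blade that does not fit the lock, standing in a like block; to be left alone. Origin at the underside of its collar, 40 mm above the bench; its top is 42 mm above that.
- tub: white tub with red lid, 70 mm wide, 75 mm high, stands on the bench, to be left alone; origin at the centre of its underside
- flask: small white bottle, 32 mm wide, 75 mm high, to be left alone; origin at the centre of its underside
- dropper: small amber bottle, 30 mm wide, 70 mm high, to be left alone; origin at the centre of its underside
- spatula: spatula 200 mm long lying on the bench, to be left alone; x along it
- beaker: glass beaker 70 mm wide, 85 mm high, to be left alone; origin at the centre of its underside
Things that resemble listed ones, but are neither listed nor needed, are in the scene too. What is shaped like the key but purple or red is not meant.

How it is judged:
On the way, in this order (a step that is already met when the one before it is completed fails the run):
1. the spray nozzle is pressed down (more than 3 mm) (value of joint nozzle above 0.003 m), for 0.05 s.
2. the nozzle is let up again, with the key still in its stand or at least not in the lock (value of joint nozzle below 0.001 m and distance between key and lock_mouth above 0.03 m), for 0.1 s.
3. the key is fully home in the lock, not yet turned (z of key in the frame of lock_mouth below 0.003 m and horizontal distance between key and lock_mouth below 0.005 m and angle between key's own z axis and vertical below 0.17 rad and value of joint cylinder below 0.5 rad), for 0.05 s.
4. the lock is turned a quarter turn (more than 1.3 rad) (z of key in the frame of lock_mouth below 0.003 m and horizontal distance between key and lock_mouth below 0.005 m and angle between key's own z axis and vertical below 0.17 rad and value of joint cylinder above 1.3 rad), for 0.3 s.
At the end, for the whole second after the job is handed in: Cylinder held turned more than 1.3 rad (75 degrees); key home: collar within 3 mm of the lock plate, 5 mm of the keyway centre, upright within 10 degrees; fingers still gripping the key (over 1 N); nozzle up; nothing else moved (all of step 4 and value of joint nozzle below 0.001 m and contact force between the fingers and key above 1 N); the arm keeps its last pose, push and grip.
It fails at once if the round-bowed key is moved more than 2 cm (distance of round_key from where it was at the start of the episode above 0.02 m).
It fails at once if a container on the bench is moved more than 3 cm or tipped over (distance of any of tub, flask, dropper, beaker from where it was at the start of the episode above 0.03 m or angle between any of tub, flask, dropper, beaker's own z axis and vertical above 0.6 rad).
It fails at once if the spatula is moved more than 3 cm (distance of spatula from where it was at the start of the episode above 0.03 m).
It also fails if it takes over 72 s, if anything falls off the work surface, if the arm or the gripper's body presses on something with over 40 N, if the wrist force passes 120 N, or if a joint passes its speed limit or range.

ROBOT

A 6-joint arm with a two-finger parallel gripper is mounted at the origin on the work surface. World frame = base frame: x ahead of the robot, y to its left, z up, the work surface at z = 0. Lengths are in m, angles in rad, forces in N, time in s.
With the tool pointing down it reaches from about 0.35 to 0.925 m from the base axis. Payload 6.4 kg.
Tool frame: the origin (TCP) lies midway between the tips of the shut fingers; the grasp point (between the pads) lies env.grip_point_offset behind it (env.grip_point_offset is the distance from the TCP to the grasp point, in m); z points along the fingers, y is the line along which they close (so a half turn about z gives the same grasp; the last joint's range is limited). The gripper opens to 94 mm and grips with 3 to 60 N. Pads are 16 mm wide; open, the fingers measure 119 mm over their backs; the gripper's body (75 mm by 177 mm) begins 78 mm behind the grasp point.
Start: joints at [1.164, 0.245, 1.558, -0, 1.339, -0.174], TCP at [0.15, 0.632, 0.205] pointing down, gripper open.
Joint ranges: [-3.13, 3.13], [-1.02, 2.26], [0.13, 2.54], [-0.95, 4.09], [0.21, 2.88], [-2.74, 2.74]. Speed limits (rad/s): [2.57, 2.57, 3.14, 3.14, 3.14, 3.14].

INTERFACE

Orientations are given as a unit quaternion [x, y, z, w].
In Python, from rig import env, get_image, camera_info gives the robot as it stands.
- The arm moves only by the tool carry_out, never from a script. Its argument "plan" is a list that holds one entry, the list of rows, each a list of 5 numbers: the closure, from 0 (fully open) to 1 (shut), then the shift along the tool's x, y, z in units of 50 mm (1.0 is 50 mm), then the turn about the tool's z in units of 5 degrees (1.0 is 5 degrees). A call has 1 to 8 rows; each row shifts and turns the commanded pose from where the row before left it, along the tool's axes as they then stand; what a row does not reach is not made up. A row lasts 1/8 s, in which the tool goes at most 62.5 mm and 10.7 degrees, less where a joint would pass 70% of its speed; a pose out of reach is approached as far as the arm can. A call is refused whole if a number of a shift passes 1 or a number of a turn 1, either way. A call with a gripper value outside its range is refused whole. The fingers move at their own pace and stop on an object; "force" is the grip in N (left out, the last holds). Time passes only in rows, so rows that do not move let the fingers close. It gives the time, the measured TCP pose, the force, the opening and the grip force at its end, in the units of the state.
- env.sense(): the state, without advancing time (a new reading comes with each control period).
- get_image(name): name is "scene" or "top" or "wrist"; returns (picture, depth): 400x640x3 uint8, red, green, blue; 400x640 float32, m along the optical axis (not along the pixel's ray), 0 where there is no reading.
- camera_info(name): a dict with "intrinsics" (3x3 intrinsics, pixels), "k1" (the pictures are not rectified: a ray, as slopes to the right and down, at radius r is drawn at 1 + k1 r^2 times it, then the intrinsics apply), "rvec" (rotation vector, rad) and "tvec" (3), from world to camera coordinates, as OpenCV has them. Camera axes: x right, y down, z forward; pixel columns grow to the right and rows downward; lengths in m; the calibration is good to about 2 mm. A picture is of the moment at which its call begins: read the wrist's pose just before it. camera_info takes no time and is no camera call; for the wrist camera it gives the pose at the moment of the call.
- env.sign_off(): hands the job in; it is judged then, once.
The state is a dict: "t": time; "joints": joint angles; "joint_velocities": joint speeds; "joint_torque": joint torques, N m; "position": TCP position; "orientation": TCP orientation; "ft_force": force on the tool from outside, world axes, zero at the start; "torque": the same for the moment, N m; "grip_width": opening from 0.0 (shut) to 1.0 (fully open); "gripper_force": force on a finger pad.
Only numpy, scipy, OpenCV 4.12 (cv2) and the standard library are available. Lean on these libraries where they do the work, as an engineer would, in place of code of your own. Each camera call takes 0.05 s, during which the arm holds its last target. There are 200 camera calls.

## Working session

There is one attempt and no reset: what is moved stays moved. The work goes in short steps, Python scripts to look and compute and a tool call to move; the robot and the scene stay as the last step left them, time stands still between calls to the robot, and variables do not carry over. Pictures are saved under pics/ and viewed, at most 10 in all, crops included, and the job is handed in when it is done.

Besides the shell and the picture viewer there is one more tool, called as name(argument=value, ...) on one line, values as JSON. carry_out: Moves the arm, as the interface text tells. Its arguments: {"type":"object","properties":{"plan":{"type":"array"},"force":{"type":"number"}},"required":["plan"]}

```bash
mkdir -p pics && ls && python3 - <<'E'
from rig import env,get_image,camera_info
import cv2,numpy as np
print(env.sense(),env.grip_point_offset)
for n in("top","scene"):
    im,d=get_image(n);np.savez(f"pics/{n}0.npz",im=im,d=d)
    cv2.imwrite(f"pics/{n}0.png",im[:,:,::-1]);print(n,camera_info(n))
E
```

```text
pics
{'t': 0.0, 'joints': array([ 1.16388102e+00,  2.45799099e-01,  1.55898526e+00, -7.89512029e-06,
        1.33864657e+00, -1.74110234e-01]), 'joint_velocities': array([ 0.0004841 , -0.00044997, -0.00070731, -0.0001685 ,  0.00259682,
        0.00013624]), 'joint_torque': array([-2.52147947e-03, -4.15838456e+01, -3.14596474e+01,  6.83377683e-02,
        3.33449012e-02, -1.46156203e-04]), 'position': array([0.14973078, 0.63192564, 0.20437037]), 'orientation': array([ 1.16138894e-01,  9.93232557e-01, -8.81727543e-04, -2.59602429e-04]), 'ft_force': array([-0.1889618 , -0.02930644,  0.33196982]), 'torque': array([-0.02033914,  0.04927386, -0.01224063]), 'gripper_force': 0.0, 'grip_width': 1.001540071438561} 0.0188
top {'intrinsics': array([[418.07119654,   0.        , 320.46260777],
       [  0.        , 418.07119654, 199.72434153],
       [  0.        ,   0.        ,   1.        ]]), 'k1': -0.06822142939185347, 'rvec': array([ 2.18252442, -2.15517802,  0.0937217 ]), 'tvec': array([-0.05582475,  0.54812814,  1.01440735])}
scene {'intrinsics': array([[439.48953024,   0.        , 320.03909168],
       [  0.        , 439.48953024, 202.80104213],
       [  0.        ,   0.        ,   1.        ]]), 'k1': -0.009584644306884275, 'rvec': array([ 0.95998753,  2.35316282, -1.14697992]), 'tvec': array([ 0.42764272, -0.10839009,  1.31208326])}
```

View pics/top0.png

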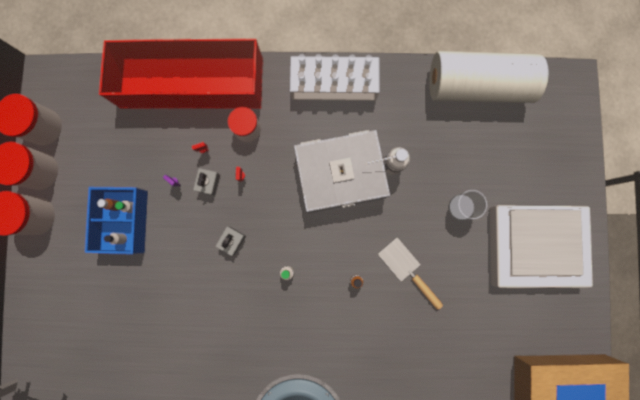

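View pics/scene0.png

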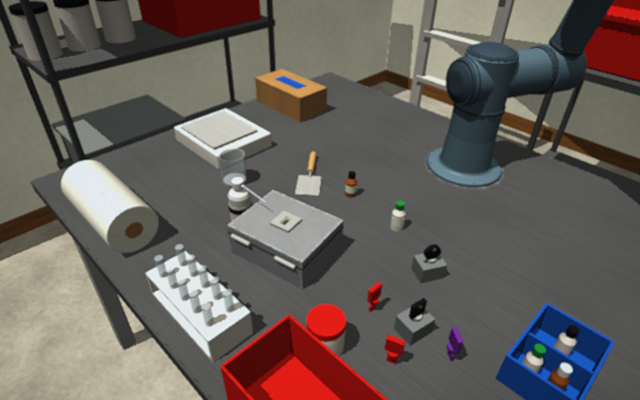

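```bash
cat > h.py <<'E'
import numpy as np,cv2
from rig import env,get_image,camera_info
from scipy.spatial.transform import Rotation as R
def ray(px,ci):
    K=ci["intrinsics"];p=np.atleast_2d(np.array(px,float))
    u=cv2.undistortPoints(p[:,None],K,np.array([ci["k1"],0,0,0,0.]))[:,0]
    M=cv2.Rodrigues(ci["rvec"])[0];d=np.c_[u,np.ones(len(u))]
    return -M.T@ci["tvec"],d@M
def plane(px,z,ci):
    c,d=ray(px,ci);return c+d*((z-c[2])/d[:,2])[:,None]
def bydepth(px,dep,ci):
    c,d=ray(px,ci);return c+d*np.asarray(dep)[:,None]
def proj(P,ci):
    return cv2.projectPoints(np.atleast_2d(np.array(P,float)),ci["rvec"],ci["tvec"],ci["intrinsics"],np.array([ci["k1"],0,0,0,0.]))[0][:,0]
E
python3 - <<'E'
from h import *
T=np.load("pics/top0.npz");S=np.load("pics/scene0.npz")
up=lambda a,s:cv2.resize(a[:,:,::-1],None,fx=s,fy=s,interpolation=cv2.INTER_CUBIC)
a=up(S["im"][230:370,360:480],4)[:, :]
b=up(T["im"][160:260,185:250],4);b=cv2.copyMakeBorder(b,0,a.shape[0]-b.shape[0],0,0,0)
cv2.imwrite("pics/c1.png",np.hstack([a,b]))
ci=camera_info("top");im,d=T["im"],T["d"]
v,u=np.mgrid[0:400,0:640];px=np.c_[u.ravel(),v.ravel()]
X=bydepth(px,d.ravel(),ci).reshape(400,640,3)
np.save("pics/X0.npy",X)
def reg(name,x0,x1,y0,y1,zl,zh):
    m=np.zeros((400,640),bool);m[y0:y1,x0:x1]=True
    m&=(X[:,:,2]>zl)&(X[:,:,2]<zh)&(d>0)
    p=np.argwhere(m)[:,::-1].astype(np.float32)
    r=cv2.minAreaRect(X[m][:,:2].astype(np.float32))
    print(name,m.sum(),X[m].mean(0).round(4),X[m][:,2].min().round(4),X[m][:,2].max().round(4),np.round(r[0],4),np.round(r[1],4),round(r[2],1))
reg("lid",285,400,125,215,.072,.084)
reg("plate",325,360,152,188,.084,.095)
reg("nozzle",380,415,140,175,.125,.15)
reg("standA",185,225,160,200,.033,.045)
reg("bowA",185,225,160,200,.06,.1)
reg("standB",210,250,220,262,.033,.045)
reg("bowB",210,250,220,262,.06,.1)
E
```

```text
lid 5135 [ 0.6146 -0.099   0.0805] 0.072 0.084 [ 0.6168 -0.1155] [0.1666 0.2348] 11.8
plate 413 [ 0.6155 -0.0984  0.0868] 0.084 0.0923 [ 0.6145 -0.0995] [0.0811 0.0806] 0.7
nozzle 151 [ 0.641  -0.2265  0.1385] 0.1254 0.1444 [ 0.6419 -0.2169] [0.0522 0.0255] 89.3
standA 284 [0.5907 0.2363 0.0404] 0.0336 0.0447 [0.592  0.2393] [0.046  0.0564] 78.1
bowA 92 [0.591  0.2366 0.0778] 0.0605 0.0863 [0.5917 0.238 ] [0.0111 0.032 ] 79.2
standB 337 [0.4445 0.1715 0.0403] 0.0331 0.0449 [0.4446 0.1739] [0.0469 0.0565] 61.4
bowB 91 [0.445  0.1723 0.0758] 0.0607 0.0859 [0.4442 0.1737] [0.0108 0.0359] 61.9
```

View pics/c1.png

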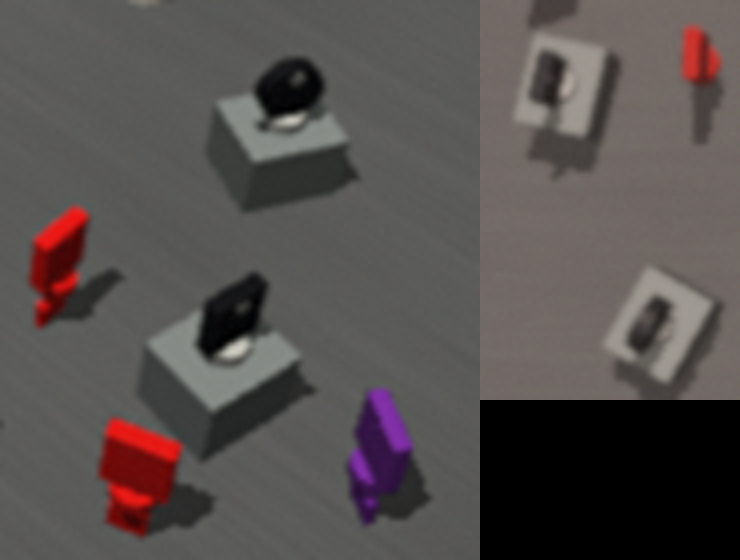

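Stand A (top 205,182; scene 413,318) carries a flat-topped rectangular bow, 32 x 11 mm. Stand B (top 230,241; scene 432,262) has the round bow, 36 mm. The red pieces (200,147; 239,174) and the purple one (171,181) are decoys. A fits the description. The box is turned about +12°, with the lock near (0.615, -0.099) and the nozzle near (0.642, -0.229). I'll move above the nozzle.

carry_out(plan=[[[0.5,-0.6,-0.65,-0.3,0],[1,-0.82,-0.88,-0.2,0],[1,-0.82,-0.88,-0.2,0],[1,-0.82,-0.88,-0.2,0],[1,-0.82,-0.88,-0.2,0],[1,-0.82,-0.88,-0.2,0],[1,-0.82,-0.88,-0.2,0],[1,-0.82,-0.88,-0.2,0]]])

```text
t: 1.1
position: [0.3802, 0.2262, 0.2906]
orientation: [0.116, 0.993, 0.0, 0.0]
ft_force: [0.3, 0.4, 0.6]
grip_width: 0.184
gripper_force: 0.0
```

carry_out(plan=[[[1,-0.82,-0.88,-0.1,0],[1,-0.82,-0.88,-0.1,0],[1,-0.82,-0.88,-0.1,0],[1,-0.82,-0.88,0,0],[1,-0.82,-0.88,0,0],[1,-0.6,-0.6,0,0],[1,0,0,0,0],[1,0,0,0,0]]])

```text
t: 2.1
position: [0.5504, -0.0689, 0.305]
orientation: [0.116, 0.993, 0.0, -0.001]
ft_force: [-0.9, -0.0, -0.1]
grip_width: 0.001
gripper_force: 0.0
```

```bash
cat >> h.py <<'E'
def delta(pos,yaw_y):
    s=env.sense();r=R.from_quat(s["orientation"]);M=r.as_matrix()
    y=M[:,1];cur=np.degrees(np.arctan2(y[1],y[0]))
    d=M.T@(np.array(pos)-s["position"])
    print("t",round(s["t"],2),"pos",s["position"].round(4),"yaw_y",round(cur,2),"tilt",np.degrees(np.arccos(-M[2,2])).round(2),
     "\n units",(d/.05).round(3),"turn units",round((cur-yaw_y)/5,3),"F",s["ft_force"].round(1),"w",round(s["grip_width"],3),"gf",round(s["gripper_force"],1))
E
python3 - <<'E'
from h import *
delta([.642,-.229,.2],76.6)
im,d=get_image("wrist");ci=camera_info("wrist");np.savez("pics/w1.npz",im=im,d=d)
cv2.imwrite("pics/w1.png",im[:,:,::-1]);M=cv2.Rodrigues(ci["rvec"])[0];print(-M.T@ci["tvec"],M[2])
print(proj([[.642,-.229,.14],[.615,-.0987,.086]],ci))
E
```

```text
t 2.1 pos [ 0.5504 -0.0689  0.305 ] yaw_y 76.67 tilt 0.07 
 units [-2.524 -2.694  2.096] turn units 0.014 F [-0.9 -0.  -0.1] w 0.001 gf 0.0
[ 0.47313172 -0.04965353  0.48467472] [ 0.26551219 -0.06320443 -0.96203351]
[[200.12800731 291.19146998]
 [303.6911249  230.43558684]]
```

View pics/w1.png

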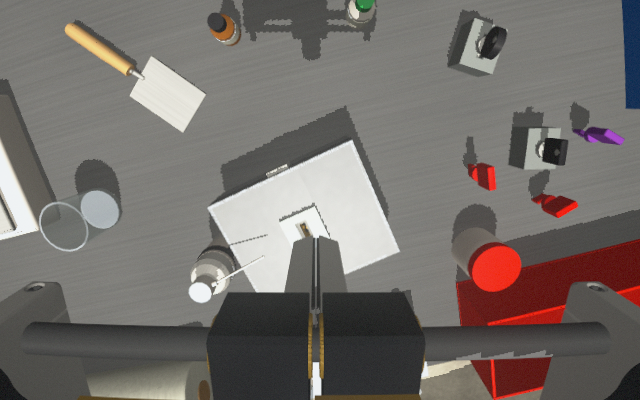

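The wrist view shows the nozzle at (201,292) and the keyway at (303,231), both where the top view predicted. I'll measure them from this image before pressing.

```bash
python3 - <<'E'
from h import *
W=np.load("pics/w1.npz");im,d=W["im"],W["d"];ci=camera_info("wrist")
v,u=np.mgrid[0:400,0:640];X=bydepth(np.c_[u.ravel(),v.ravel()],d.ravel(),ci).reshape(400,640,3)
m=np.zeros((400,640),bool);m[275:310,183:218]=1;m&=(abs(X[:,:,2]-.14)<.004)
m=cv2.morphologyEx(m.astype(np.uint8),cv2.MORPH_OPEN,np.ones((7,7)))>0
p=np.argwhere(m)[:,::-1].astype(np.float32);c,r=cv2.minEnclosingCircle(p);print(m.sum(),c,r,X[m].mean(0));print(plane([c,p.mean(0)],.14,ci))
nz=plane([c],.14,ci)[0]
delta([nz[0],nz[1],.16],76.6)
E
```

```text
374 (200.71739196777344, 290.9347839355469) 11.462579727172852 [ 0.6418793  -0.22792297  0.14052509]
[[ 0.6418278  -0.22819839  0.14      ]
 [ 0.64210435 -0.22817514  0.14      ]]
t 2.15 pos [ 0.5504 -0.0685  0.3053] yaw_y 76.72 tilt 0.03 
 units [-2.515 -2.689  2.904] turn units 0.023 F [-1.1 -0.1  0.2] w 0.003 gf 0.0
```

carry_out(plan=[[[1,-0.63,-0.67,0,0],[1,-0.63,-0.67,0,0],[1,-0.63,-0.67,0,0],[1,-0.63,-0.67,0.4,0],[1,0,0,1,0],[1,0,0,1,0],[1,0,0,0.2,0],[1,0,0,0,0]]])

```text
t: 3.15
position: [0.6429, -0.2281, 0.1765]
orientation: [0.116, 0.993, -0.0, 0.0]
ft_force: [-0.3, 0.4, -0.5]
grip_width: 0.009
gripper_force: 0.0
```

```bash
python3 - <<'E'
from h import *
delta([.642,-.2282,.135],76.6)
E
```

```text
t 3.15 pos [ 0.6429 -0.2281  0.1765] yaw_y 76.73 tilt 0.04 
 units [ 0.017 -0.006  0.83 ] turn units 0.026 F [-0.3  0.4 -0.5] w 0.009 gf 0.0
```

carry_out(plan=[[[1,0,0,0.4,0],[1,0,0,0.3,0],[1,0,0,0.1,0],[1,0,0,0.03,0],[1,0,0,0.02,0],[1,0,0,0,0]]])

```text
t: 3.9
position: [0.6425, -0.2288, 0.1343]
orientation: [0.116, 0.993, 0.0, -0.0]
ft_force: [-2.9, 2.5, 6.3]
grip_width: 0.006
gripper_force: 2.9
```

Contact read 6.3 N up with the nozzle about 5.7 mm down. I'll release it and go to view the lock from near.

carry_out(plan=[[[1,0,0,-0.5,0],[1,0,0,-0.8,0],[0.5,0,0,-0.6,0],[0,0.5,0.86,-0.2,0],[0,0.5,0.86,-0.2,0],[0,0.5,0.86,-0.2,0],[0,0,0,0,0],[0,0,0,0,0]]])

```text
t: 4.9
position: [0.5994, -0.0866, 0.2578]
orientation: [0.116, 0.993, -0.0, 0.0]
ft_force: [-0.3, -0.8, 0.2]
grip_width: 0.608
gripper_force: 0.0
```

```bash
python3 - <<'E'
from h import *
delta([.615,-.0987,.2],101.8)
im,d=get_image("wrist");ci=camera_info("wrist");np.savez("pics/w2.npz",im=im,d=d)
cx,cy=proj([[.615,-.0987,.086]],ci)[0];print(cx,cy)
x0,y0=int(cx)-75,int(cy)-70
c=im[max(y0,0):y0+140,x0:x0+150,::-1];cv2.imwrite("pics/w2c.png",cv2.resize(c,None,fx=4,fy=4,interpolation=cv2.INTER_CUBIC));print(x0,y0)
E
```

```text
t 4.9 pos [ 0.5994 -0.0866  0.2578] yaw_y 76.66 tilt 0.03 
 units [-0.358 -0.163  1.157] turn units -5.028 F [-0.3 -0.8  0.2] w 0.608 gf 0.0
308.05239574307086 201.06814628662926
233 131
```

View pics/w2c.png

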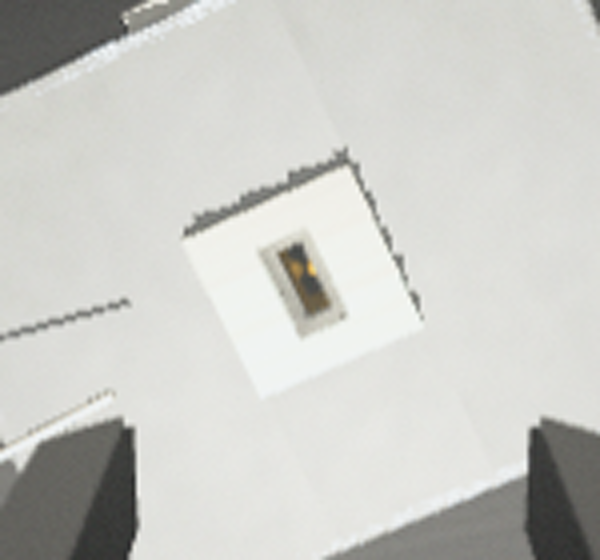

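The crop shows the bright plate with corners near (183,237), (350,165), (423,320) and (263,398), and a clear bevelled slot centred near (303,284). I'll fit the plate and bevel on z=0.086.

```bash
python3 - <<'E'
from h import *
W=np.load("pics/w2.npz");im=W["im"];ci=camera_info("wrist")
f=lambda q:[233+(q[0]+.5)/4-.5,131+(q[1]+.5)/4-.5]
pl=plane([f(q) for q in[(183,237),(350,165),(423,320),(263,398)]],.086,ci)[:,:2]
print("plate",pl.mean(0),[np.linalg.norm(pl[i]-pl[i-1]).round(4) for i in range(4)],"yaw",[np.degrees(np.arctan2(*(a[::-1]))) for a in(pl[1]-pl[2],pl[0]-pl[3])])
g=cv2.resize(cv2.cvtColor(im,cv2.COLOR_RGB2GRAY)[131:271,233:383],None,fx=4,fy=4,interpolation=cv2.INTER_CUBIC)
for th in(205,215,222):
    m=np.zeros_like(g);m[215:350,245:360]=(g[215:350,245:360]<th)
    cs=max(cv2.findContours(m,0,2)[0],key=cv2.contourArea)[:,0]
    P=plane([f(q) for q in cs],.086,ci)[:,:2].astype(np.float32);r=cv2.minAreaRect(P);print(th,np.round(r[0],4),np.round(r[1],4),round(r[2],2))
# key from here
S=np.load("pics/top0.npz")
E
```

```text
plate [ 0.61514603 -0.09789473] [np.float64(0.0509), np.float64(0.0492), np.float64(0.0477), np.float64(0.0499)] yaw [np.float64(-168.2659135490201), np.float64(-168.99911500412986)]
205 [ 0.6159 -0.0986] [0.027  0.0143] 11.49
215 [ 0.6158 -0.0985] [0.0276 0.015 ] 11.48
222 [ 0.6157 -0.0985] [0.0281 0.0155] 11.47
```

Lock at (0.6157, -0.0985), yaw 11.5°. The bevel measures 28 x 15.4 mm as it should. Next is the key.

carry_out(plan=[[[0.45,0.29,0.92,0,0],[0.45,0.29,0.92,0,0],[0.45,0.29,0.92,0,0],[0.45,0.29,0.92,0,0],[0.45,0.29,0.92,0,0],[0.45,0.29,0.92,0,0],[0.45,0.29,0.93,0,0],[0.45,0,0,0,0]]])

```text
t: 5.95
position: [0.5751, 0.2525, 0.257]
orientation: [0.115, 0.993, -0.0, -0.001]
ft_force: [0.7, -0.0, -0.9]
grip_width: 0.552
gripper_force: 0.0
```

carry_out(plan=[[[0.45,0,0,0,0],[0.45,0,0,0,0]]])

```text
t: 6.2
position: [0.5755, 0.2495, 0.2577]
orientation: [0.117, 0.993, -0.0, -0.0]
ft_force: [-0.4, -0.4, 0.5]
grip_width: 0.547
gripper_force: 0.0
```

```bash
python3 - <<'E'
from h import *
delta([.5917,.238,.2],79)
im,d=get_image("wrist");ci=camera_info("wrist");np.savez("pics/w3.npz",im=im,d=d)
cx,cy=proj([[.5917,.238,.082]],ci)[0];print(cx,cy)
x0,y0=int(cx)-75,int(cy)-70
c=im[max(y0,0):y0+140,x0:x0+150,::-1];cv2.imwrite("pics/w3c.png",cv2.resize(c,None,fx=4,fy=4,interpolation=cv2.INTER_CUBIC));print(x0,y0)
E
```

```text
t 6.2 pos [0.5755 0.2495 0.2577] yaw_y 76.53 tilt 0.03 
 units [-0.369 -0.148  1.154] turn units -0.494 F [-0.4 -0.4  0.5] w 0.547 gf 0.0
308.33468084858725 200.53257851270192
233 130
```

View pics/w3c.png

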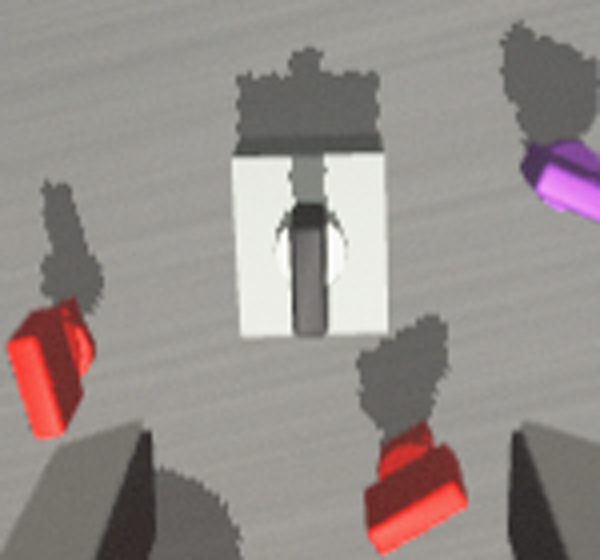

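The crop shows the rectangular bow edge-on, top face near (293..327, 228..336). It stands in the stand's slot and is well clear of the red and purple decoys.

```bash
python3 - <<'E'
from h import *
W=np.load("pics/w3.npz");im=W["im"];ci=camera_info("wrist")
f=lambda q:[233+(q[0]+.5)/4-.5,130+(q[1]+.5)/4-.5]
c=cv2.resize(im[130:270,233:383],None,fx=4,fy=4,interpolation=cv2.INTER_CUBIC);g=c.max(2)
m=np.zeros_like(g);s=(slice(222,350),slice(283,338));m[s]=((g[s]>50)&(g[s]<125))*255
m=cv2.morphologyEx(m,cv2.MORPH_OPEN,np.ones((9,9)))
cs=max(cv2.findContours(m,0,2)[0],key=cv2.contourArea)[:,0];print(cs.min(0),cs.max(0))
P=plane([f(q) for q in cs],.082,ci)[:,:2].astype(np.float32);r=cv2.minAreaRect(P);print(np.round(r[0],4),np.round(r[1],4),r[2])
st=plane([f(q) for q in[(233,155),(386,153),(389,333),(241,338)]],.04,ci)[:,:2];print("stand",st.mean(0),[np.linalg.norm(st[i]-st[i-1]).round(4) for i in range(4)],[np.degrees(np.arctan2(*(a[::-1]))) for a in(st[1]-st[2],st[0]-st[3],st[1]-st[0])])
delta([r[0][0],r[0][1],.051],78.5)
E
```

```text
[289 222] [324 300]
[0.5858 0.2405] [0.0096 0.0221] 76.54670715332031
stand [0.5919434  0.23997915] [np.float64(0.0578), np.float64(0.046), np.float64(0.0567), np.float64(0.0462)] [np.float64(168.11674504240085), np.float64(167.88390851102827), np.float64(77.29428153199028)]
t 6.25 pos [0.5755 0.2496 0.2578] yaw_y 76.53 tilt 0.01 
 units [-0.242 -0.128  4.137] turn units -0.393 F [-0.3 -1.1 -0.1] w 0.55 gf 0.0
```

```bash
python3 - <<'E'
from h import *
ci=camera_info("wrist")
f=lambda q:[233+(q[0]+.5)/4-.5,130+(q[1]+.5)/4-.5]
b=plane([f(q) for q in[(293,228),(325,228),(327,336),(295,336)]],.082,ci)[:,:2];c=b.mean(0)
print(c,[np.linalg.norm(b[i]-b[i-1]).round(4) for i in range(4)],np.degrees(np.arctan2(*(b[3]-b[0])[::-1])))
delta([c[0],c[1],.051],78)
E
```

```text
[0.59187805 0.23999413] [np.float64(0.0309), np.float64(0.0087), np.float64(0.0309), np.float64(0.0089)] -12.873081732208286
t 6.25 pos [0.5755 0.2496 0.2578] yaw_y 76.53 tilt 0.01 
 units [-0.364 -0.11   4.137] turn units -0.293 F [-0.3 -1.1 -0.1] w 0.55 gf 0.0
```

carry_out(plan=[[[0.45,-0.36,-0.11,0.5,-0.25],[0.45,0,0,0.9,0],[0.45,0,0,0.9,0],[0.45,0,0,0.8,0],[0.45,0,0,0.6,0],[0.45,0,0,0.33,0],[0.45,0,0,0.1,0],[0.45,0,0,0,0]]], force=40)

```text
t: 7.25
position: [0.592, 0.2416, 0.0524]
orientation: [0.105, 0.994, 0.0, 0.001]
ft_force: [0.8, 0.9, 0.1]
grip_width: 0.548
gripper_force: 0.0
```

```bash
python3 - <<'E'
from h import *
delta([.5919,.24,.051],77.8)
E
```

```text
t 7.25 pos [0.592  0.2416 0.0524] yaw_y 77.89 tilt 0.08 
 units [-0.005 -0.031  0.028] turn units 0.018 F [0.8 0.9 0.1] w 0.548 gf 0.0
```

carry_out(plan=[[[0.7,0,-0.03,0,0],[1,0,0,0,0],[1,0,0,0,0],[1,0,0,0,0],[1,0,0,0,0],[1,0,0,0,0]]], force=40)

```text
t: 8.0
position: [0.5909, 0.2402, 0.0515]
orientation: [0.105, 0.994, 0.0, -0.0]
ft_force: [0.5, 0.4, 0.8]
grip_width: 0.101
gripper_force: 40.0
```

```bash
python3 - <<'E'
from h import *
delta([.5919,.24,.051],77.8)
E
```

```text
t 8.0 pos [0.5909 0.2402 0.0515] yaw_y 77.91 tilt 0.0 
 units [-0.021  0.     0.01 ] turn units 0.022 F [0.5 0.4 0.8] w 0.101 gf 40.0
```

carry_out(plan=[[[1,0,0,-0.2,0],[1,0,0,-0.5,0],[1,0,0,-0.8,0],[1,0,0,-0.9,0],[1,0,0,-0.6,-1],[1,0,0,0,-1],[1,0,0,0,-1],[1,0,0,0,-1]]])

```text
t: 9.0
position: [0.5909, 0.2402, 0.2021]
orientation: [-0.07, 0.998, 0.0, 0.0]
ft_force: [0.4, -0.1, 0.3]
grip_width: 0.103
gripper_force: 40.0
```

```bash
python3 - <<'E'
from h import *
delta([.6157,-.0985,.16],101.5)
E
```

```text
t 9.0 pos [0.5909 0.2402 0.2021] yaw_y 98.08 tilt 0.04 
 units [ 0.461 -6.776  0.843] turn units -0.684 F [ 0.4 -0.1  0.3] w 0.103 gf 40.0
```

carry_out(plan=[[[1,0.06,-0.8,0,0],[1,0.06,-0.9,0,0],[1,0.06,-0.9,0,0],[1,0.06,-0.9,0,0],[1,0.06,-0.9,0,0],[1,0.06,-0.9,0,0],[1,0.06,-0.9,0,0],[1,0.04,-0.57,0,-0.68]]])

```text
t: 10.0
position: [0.6147, -0.1003, 0.2021]
orientation: [-0.099, 0.995, -0.0, 0.0]
ft_force: [0.3, 0.3, 0.2]
grip_width: 0.104
gripper_force: 40.0
```

carry_out(plan=[[[1,0,0,0.8,0],[1,0,0,0,0],[1,0,0,0,0],[1,0,0,0,0]]])

```text
t: 10.5
position: [0.6157, -0.0981, 0.1635]
orientation: [-0.099, 0.995, -0.001, 0.001]
ft_force: [-0.2, -0.2, -0.2]
grip_width: 0.104
gripper_force: 40.0
```

```bash
python3 - <<'E'
from h import *
delta([.6157,-.0985,.14],101.5)
im,d=get_image("wrist");ci=camera_info("wrist");np.savez("pics/w4.npz",im=im,d=d)
cx,cy=proj([[.6157,-.0985,.12]],ci)[0];print(cx,cy)
x0,y0=int(cx)-75,int(cy)-70
c=im[max(y0,0):y0+140,x0:x0+150,::-1];cv2.imwrite("pics/w4c.png",cv2.resize(c,None,fx=4,fy=4,interpolation=cv2.INTER_CUBIC));print(x0,y0)
E
```

```text
t 10.5 pos [ 0.6157 -0.0981  0.1635] yaw_y 101.35 tilt 0.17 
 units [ 0.002 -0.006  0.469] turn units -0.03 F [-0.2 -0.2 -0.2] w 0.104 gf 40.0
314.39265369846726 224.85000094039466
239 154
```

View pics/w4c.png

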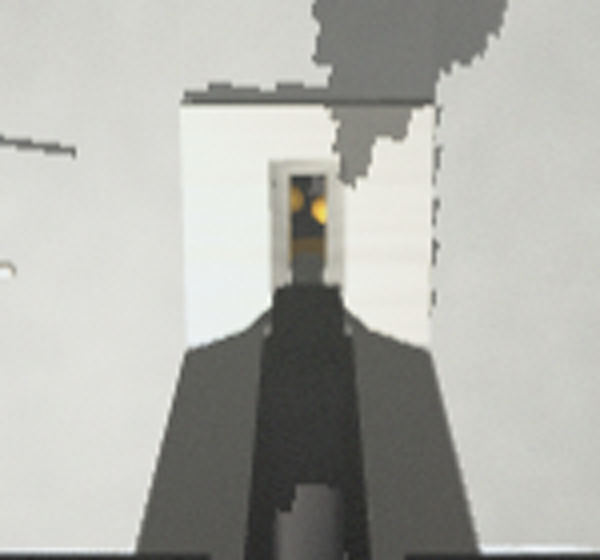

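The slot bevel runs from column 268 to 344, with its far end at row 160. The bow (272–344) lines up with it. I'll check the lateral and lengthwise offset in the tool frame.

```bash
python3 - <<'E'
from h import *
s=env.sense();M=R.from_quat(s["orientation"]).as_matrix();ci=camera_info("wrist")
f=lambda q:[239+(q[0]+.5)/4-.5,154+(q[1]+.5)/4-.5]
P=plane([f(q) for q in[(268,160),(344,160),(270,270),(343,270),(181,103),(434,103),(187,348),(430,348)]],.086,ci)
print(((P-s["position"])@M*1000).round(2))
# grasped key: bow bottom/ collar edge
E
```

```text
[[ 14.19  -7.38  77.25]
 [ 14.21   7.69  77.23]
 [ -8.86  -7.16  77.3 ]
 [ -8.84   7.66  77.28]
 [ 25.72 -24.36  77.24]
 [ 25.75  25.24  77.17]
 [-25.94 -24.47  77.37]
 [-25.87  25.78  77.29]]
```

carry_out(plan=[[[1,0.02,0.005,0.3,0],[1,0,0,0.3,0],[1,0,0,0.15,0],[1,0,0,0.08,0],[1,0,0,0.08,0],[1,0,0,0.04,0],[1,0,0,0.0,0]]], force=60)

```text
t: 11.42
position: [0.6137, -0.0983, 0.114]
orientation: [-0.099, 0.995, -0.0, 0.0]
ft_force: [0.8, -0.3, -0.1]
grip_width: 0.103
gripper_force: 60.0
```

```bash
python3 - <<'E'
from h import *
delta([.6166,-.0982,.0975],101.5);print(env.sense()["torque"])
E
```

```text
t 11.43 pos [ 0.6137 -0.0983  0.114 ] yaw_y 101.31 tilt 0.01 
 units [-0.056 -0.01   0.331] turn units -0.037 F [ 0.8 -0.3 -0.1] w 0.103 gf 60.0
[ 0.04813156 -0.00496398  0.00836685]
```

carry_out(plan=[[[1,0,-0.02,0.06,0],[1,0,0,0.05,0.4],[1,0,0,0.04,-0.8],[1,0,0,0.03,0.8],[1,0,0,0.01,-0.4],[1,0,0,0,0]]])

```text
t: 12.18
position: [0.6142, -0.0996, 0.1046]
orientation: [-0.099, 0.995, -0.0, 0.0]
ft_force: [1.4, -2.5, 0.6]
grip_width: 0.099
gripper_force: 60.0
```

```bash
python3 - <<'E'
from h import *
delta([.6147,-.0982,.0975],101.5);print(env.sense()["torque"])
E
```

```text
t 12.18 pos [ 0.6142 -0.0996  0.1046] yaw_y 101.36 tilt 0.08 
 units [-0.015  0.026  0.143] turn units -0.028 F [ 1.4 -2.5  0.6] w 0.099 gf 60.0
[-0.35999891 -0.28144636 -0.01229745]
```

carry_out(plan=[[[1,0,0.035,0.02,0],[1,0,0,0.04,0.4],[1,0,0,0.04,-0.8],[1,0,0,0.03,0.8],[1,0,0,0.01,-0.4],[1,0,-0.01,0.01,0],[1,0,0,0,0]]])

```text
t: 13.05
position: [0.6138, -0.0975, 0.0975]
orientation: [-0.099, 0.995, 0.001, 0.0]
ft_force: [0.3, 0.2, 4.0]
grip_width: 0.101
gripper_force: 60.0
```

```bash
python3 - <<'E'
from h import *
delta([.6147,-.0982,.0975],101.5);print(env.sense()["torque"])
E
```

```text
t 13.05 pos [ 0.6138 -0.0975  0.0975] yaw_y 101.34 tilt 0.06 
 units [-0.015 -0.018 -0.   ] turn units -0.031 F [0.3 0.2 4. ] w 0.101 gf 60.0
[-0.07408289  0.01184032 -0.02405457]
```

carry_out(plan=[[[1,0,0,0.02,0.3],[1,0,0,0.01,-0.3],[1,0,0,0,0]]])

```text
t: 13.42
position: [0.6141, -0.0976, 0.0974]
orientation: [-0.099, 0.995, 0.0, 0.0]
ft_force: [-3.0, 0.5, 11.9]
grip_width: 0.103
gripper_force: 60.0
```

```bash
python3 - <<'E'
from h import *
delta([.6147,-.0982,.0975],101.5)
im,d=get_image("wrist");np.savez("pics/w5.npz",im=im,d=d)
cv2.imwrite("pics/w5c.png",cv2.resize(im[150:300,215:415,::-1],None,fx=4,fy=4,interpolation=cv2.INTER_CUBIC))
E
```

```text
t 13.43 pos [ 0.6141 -0.0976  0.0974] yaw_y 101.36 tilt 0.05 
 units [-0.01  -0.015 -0.002] turn units -0.028 F [-3.   0.5 11.9] w 0.103 gf 60.0
```

View pics/w5c.png

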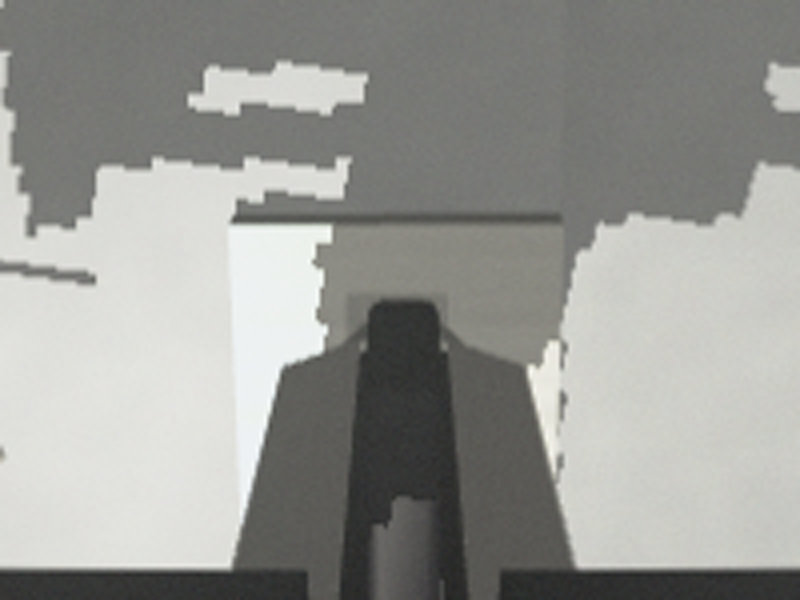

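Rigid contact at z=0.0974 with 12 N, right at the expected home height. The collar is down on the plate, so I'll turn clockwise.

carry_out(plan=[[[1,0,0,-0.01,0.5],[1,0,0,0,1],[1,0,0,0,1],[1,0,0,0,1],[1,0,0,0,1],[1,0,0,0,1],[1,0,0,0,1],[1,0,0,0,0]]])

```text
t: 14.48
position: [0.6143, -0.0973, 0.0974]
orientation: [0.184, 0.983, 0.001, 0.001]
ft_force: [-1.1, 0.4, 7.9]
grip_width: 0.101
gripper_force: 60.0
```

```bash
python3 - <<'E'
from h import *
delta([.6147,-.0982,.0975],101.5);print(env.sense()["torque"])
E
```

```text
t 14.47 pos [ 0.6143 -0.0973  0.0974] yaw_y 68.82 tilt 0.1 
 units [-0.013 -0.014 -0.001] turn units -6.535 F [-1.1  0.4  7.9] w 0.101 gf 60.0
[ 0.15904909  0.10605558 -0.0077829 ]
```

carry_out(plan=[[[1,0,0,0,1],[1,0,0,0,1],[1,0,0,0,1],[1,0,0,0,1],[1,0,0,0,1],[1,0,0,0,1],[1,0,0,0,1],[1,0,0,0,0]]])

```text
t: 15.48
position: [0.6147, -0.0973, 0.0974]
orientation: [0.471, 0.882, 0.001, 0.001]
ft_force: [1.3, 1.4, 7.7]
grip_width: 0.106
gripper_force: 60.0
```

carry_out(plan=[[[1,0,0,0,1],[1,0,0,0,1],[1,0,0,0,1],[1,0,0,0,1],[1,0,0,0,1],[1,0,0,0,0.5],[1,0,0,0,0],[1,0,0,0,0]]])

```text
t: 16.48
position: [0.6152, -0.0972, 0.0975]
orientation: [0.667, 0.745, 0.002, 0.001]
ft_force: [1.9, 1.7, 6.4]
grip_width: 0.103
gripper_force: 60.0
```

```bash
python3 - <<'E'
from h import *
delta([.6147,-.0982,.0975],101.5);print(env.sense()["torque"])
im,d=get_image("wrist");np.savez("pics/w6.npz",im=im,d=d)
cv2.imwrite("pics/w6c.png",cv2.resize(im[150:300,215:415,::-1],None,fx=4,fy=4,interpolation=cv2.INTER_CUBIC))
E
```

```text
t 16.48 pos [ 0.6152 -0.0972  0.0975] yaw_y 6.35 tilt 0.23 
 units [-0.019 -0.012 -0.001] turn units -19.03 F [1.9 1.7 6.4] w 0.103 gf 60.0
[ 0.18480514 -0.51074719  0.11191822]
```

View pics/w6c.png

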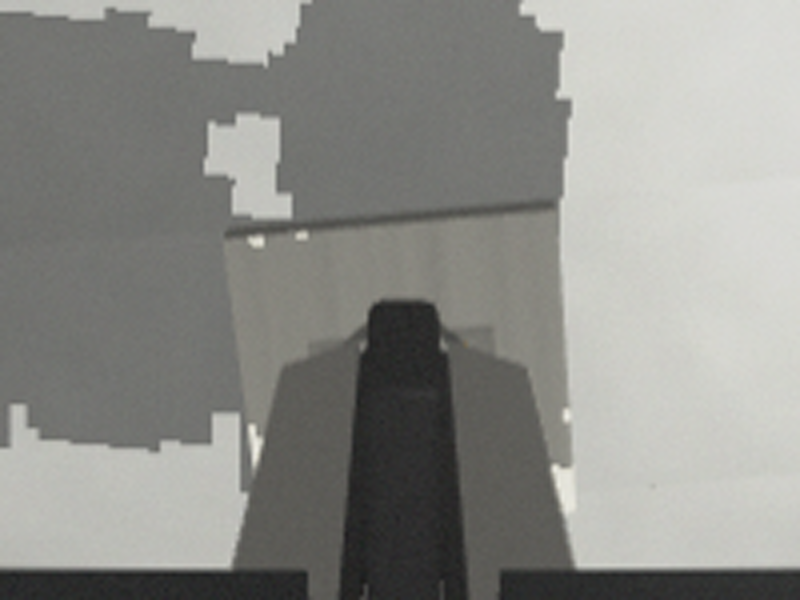

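The bow is still square in the fingers, at 95° against the plate, and the resisting torque is rising. I'll go slightly further to the stop.

carry_out(plan=[[[1,0,0,0,0.5],[1,0,0,0,0],[1,0,0,0,0],[1,0,0,0,0],[1,0,0,0,0]]])

```text
t: 17.15
position: [0.6152, -0.0972, 0.0975]
orientation: [0.683, 0.73, 0.002, 0.001]
ft_force: [3.1, 0.6, 6.7]
grip_width: 0.102
gripper_force: 60.0
```

```bash
python3 - <<'E'
from h import *
delta([.6147,-.0982,.0975],101.5);print(env.sense()["torque"])
im,d=get_image("top");cv2.imwrite("pics/t2.png",im[:,:,::-1])
T=np.load("pics/top0.npz")["im"];df=(np.abs(im.astype(int)-T).max(2)>40).astype(np.uint8)
n,l,s,c=cv2.connectedComponentsWithStats(df);print([(tuple(c[i].round()),s[i,4]) for i in range(1,n) if s[i,4]>15])
E
```

```text
t 17.15 pos [ 0.6152 -0.0972  0.0975] yaw_y 3.85 tilt 0.23 
 units [-0.019 -0.011 -0.001] turn units -19.531 F [3.1 0.6 6.7] w 0.102 gf 60.0
[ 0.19240734 -0.50580052  0.03272322]
[((np.float64(325.0), np.float64(115.0)), np.int32(86)), ((np.float64(340.0), np.float64(128.0)), np.int32(286)), ((np.float64(312.0), np.float64(128.0)), np.int32(31)), ((np.float64(336.0), np.float64(176.0)), np.int32(5685)), ((np.float64(317.0), np.float64(131.0)), np.int32(18)), ((np.float64(315.0), np.float64(136.0)), np.int32(23)), ((np.float64(382.0), np.float64(138.0)), np.int32(19)), ((np.float64(201.0), np.float64(181.0)), np.int32(108)), ((np.float64(293.0), np.float64(194.0)), np.int32(35)), ((np.float64(348.0), np.float64(227.0)), np.int32(25)), ((np.float64(322.0), np.float64(313.0)), np.int32(867)), ((np.float64(266.0), np.float64(342.0)), np.int32(2505)), ((np.float64(22.0), np.float64(395.0)), np.int32(119)), ((np.float64(204.0), np.float64(395.0)), np.int32(84)), ((np.float64(168.0), np.float64(398.0)), np.int32(54))]
```

```bash
python3 -c "
from rig import env
print(env.sign_off())"
```

```text
the job is handed in; nothing more can be done
None
```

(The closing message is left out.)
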